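Find and tag the worn clamp of a bread-shelf fence

TASK

One of the three clamp levers that hold the wire fence on the bread shelf is worn. Working from the left lever to the right one, push each with about 10 N near its free end, clockwise as seen from above, never with more than 20 N: a sound lever holds firm and the worn one gives way; swing that one round until it stops. When all three have been tried, take the label tag from its wooden stand and plug it fully into the socket of the worn clamp, let go, and leave the jars and box alone.

Things in the scene. Friction and masses are not known exactly. Their poses are not given: they have to be found in the camera images.
- clamp_a: The left (+y) clamp: aluminium block 135 x 50 x 30 mm fixed on the 30 mm thick shelf board, its top 60 mm above the table. Origin on the lever's pivot axis at the block's underside; z up, x towards the wire fence (at x 125 mm, its top 85 mm above the table), y to the left. The block spans x -25 to +110, y -25 to +25 mm. It does not move.
- lever_a: Black lever of the left (+y) clamp. Origin on the pivot, on the block's top. It starts along the clamp's -x and turns only clockwise from above (free end towards the clamp's +y). A sound lever yields springily, 5 N m/rad (5 mm at 10 N, 50 mm from the pivot), and returns; the worn one turns at 0.12 N m (2.4 N at 50 mm) to a like springy stop at 0.7 rad and stays. Which one is worn varies and is not visible.
- lever_a_tip (a point): Mid-thickness point of the left (+y) lever, 68 mm from the pivot and 8 mm short of its free end. The lever is a level bar 12 mm wide, 14 mm high, its underside 33 mm above the board (63 mm above the table), its top 77 mm above the table, on a round hub 28 mm across whose top is 78 mm above the table. Axes: x along the bar towards the pivot, z up.
- socket_a (a point): Centre of the mouth of the round tag socket in the top of the left (+y) clamp block, 45 mm from the pivot along the clamp's +x, 60 mm above the table. Hole 17 mm wide, 22 mm deep, chamfered 2 mm; axes those of the clamp.
- clamp_b: The middle clamp: aluminium block 135 x 50 x 30 mm fixed on the 30 mm thick shelf board, its top 60 mm above the table. Origin on the lever's pivot axis at the block's underside; z up, x towards the wire fence (at x 125 mm, its top 85 mm above the table), y to the left. The block spans x -25 to +110, y -25 to +25 mm. It does not move.
- lever_b: Black lever of the middle clamp. Origin on the pivot, on the block's top. It starts along the clamp's -x and turns only clockwise from above (free end towards the clamp's +y). A sound lever yields springily, 5 N m/rad (5 mm at 10 N, 50 mm from the pivot), and returns; the worn one turns at 0.12 N m (2.4 N at 50 mm) to a like springy stop at 0.7 rad and stays. Which one is worn varies and is not visible.
- lever_b_tip (a point): Mid-thickness point of the middle lever, 68 mm from the pivot and 8 mm short of its free end. The lever is a level bar 12 mm wide, 14 mm high, its underside 33 mm above the board (63 mm above the table), its top 77 mm above the table, on a round hub 28 mm across whose top is 78 mm above the table. Axes: x along the bar towards the pivot, z up.
- socket_b (a point): Centre of the mouth of the round tag socket in the top of the middle clamp block, 45 mm from the pivot along the clamp's +x, 60 mm above the table. Hole 17 mm wide, 22 mm deep, chamfered 2 mm; axes those of the clamp.
- clamp_c: The right (-y) clamp: aluminium block 135 x 50 x 30 mm fixed on the 30 mm thick shelf board, its top 60 mm above the table. Origin on the lever's pivot axis at the block's underside; z up, x towards the wire fence (at x 125 mm, its top 85 mm above the table), y to the left. The block spans x -25 to +110, y -25 to +25 mm. It does not move.
- lever_c: Black lever of the right (-y) clamp. Origin on the pivot, on the block's top. It starts along the clamp's -x and turns only clockwise from above (free end towards the clamp's +y). A sound lever yields springily, 5 N m/rad (5 mm at 10 N, 50 mm from the pivot), and returns; the worn one turns at 0.12 N m (2.4 N at 50 mm) to a like springy stop at 0.7 rad and stays. Which one is worn varies and is not visible.
- lever_c_tip (a point): Mid-thickness point of the right (-y) lever, 68 mm from the pivot and 8 mm short of its free end. The lever is a level bar 12 mm wide, 14 mm high, its underside 33 mm above the board (63 mm above the table), its top 77 mm above the table, on a round hub 28 mm across whose top is 78 mm above the table. Axes: x along the bar towards the pivot, z up.
- socket_c (a point): Centre of the mouth of the round tag socket in the top of the right (-y) clamp block, 45 mm from the pivot along the clamp's +x, 60 mm above the table. Hole 17 mm wide, 22 mm deep, chamfered 2 mm; axes those of the clamp.
- tag_stand: Wooden block 80 x 80 x 30 mm on the table with the same kind of socket (17 mm wide, 22 mm deep) in the middle of its top; the tag stands in it at the start. Origin at the centre of its underside. It is fixed.
- tag_mid (a point): Centre of the plate of the tag, a black label holder with white faces: plate 44 mm wide (x), 12 mm thick (y, grasp across this), 44 mm high (z, up) on a round collar 24 mm across, 4 mm thick, and a round pin 14 mm across, 18 mm long. This point is 44 mm above the pin's lower end and 26 mm above the collar's underside, which rests on the socket's rim when fully in. About 60 g.
- tag_foot (a point): Lower end of the tag's pin, on its axis. With the tag fully in, it is 18 mm below the socket's mouth.
- jam_jar: Loose jam jar 68 mm across, 95 mm high; a bystander, leave it alone. Origin at the centre of its underside.
- rusk_box: Loose cardboard box 60 x 150 x 190 mm high; a bystander, leave it alone. Origin at the centre of its underside.
- honey_jar: Loose honey jar 60 mm across, 100 mm high; a bystander, leave it alone. Origin at the centre of its underside.
Not all that is in view belongs to the job. What is shaped like the part that bears tag_mid but orange or pink is not meant.

How it is judged:
By the outcome, as a careful person would: the job done as asked, in the order asked, and still so for the second after the job is handed in, with the robot touching nothing.
It also fails if it takes over 72 s, if anything falls off the work surface, if the arm or the gripper's body presses on something with over 40 N, if the wrist force passes 120 N, or if a joint passes its speed limit or range.

ROBOT

A 6-joint arm with a two-finger parallel gripper is mounted at the origin on the work surface. World frame = base frame: x ahead of the robot, y to its left, z up, the work surface at z = 0. Lengths are in m, angles in rad, forces in N, time in s.
With the tool pointing down it reaches from about 0.325 to 1 m from the base axis. Payload 5.1 kg.
Tool frame: the origin (TCP) lies at the very end of the fingers, on their centre line; the grasp point (between the pads) lies 19 mm behind it; z points along the fingers, y is the line along which they close (so a half turn about z gives the same grasp; the last joint's range is limited). The gripper opens to 85 mm and grips with 20 to 120 N. Pads are 22 mm wide; open, the fingers measure 114 mm over their backs; the gripper's body (76 mm by 85 mm) begins 54 mm behind the grasp point. The pads swing forward as they close: fully open they stand 13 mm farther back than shut.
Start: joints at [-0.083, 0.124, 1.65, -0, 1.367, -0.083], TCP at [0.65, -0, 0.231] pointing down, gripper open.
Joint ranges: [-2.61, 2.61], [-1.02, 2.33], [0.03, 2.71], [-1.35, 4.49], [0.32, 2.68], [-2.91, 2.91]. Speed limits (rad/s): [2.57, 2.57, 3.14, 3.14, 3.14, 3.14].

INTERFACE

Orientations are given as a unit quaternion [x, y, z, w].
In Python, from station import robot gives the robot as it stands. The module is installed in compiled form; this text tells all that it offers.
- The arm moves only by the shell command python3 -m pendant 'ROWS' [FORCE]. ROWS is JSON, a list of rows, each a list of 7 numbers: the shift along the tool's x, y, z in cm, then the turn, a rotation vector about the tool's x, y, z in degrees, then the finger opening in cm, from 0 to 8.54. In form: [[x, y, z, ax, ay, az, hand], ...]. A call has 1 to 5 rows; each row is the pose to reach, as a shift and turn from the pose commanded when the call began, along the tool's axes at that moment; what a row does not reach only later rows make up. A row lasts 1/8 s, in which the tool goes at most 62.5 mm and 10.7 degrees, less where a joint would pass 70% of its speed; a pose out of reach is approached as far as the arm can. A call with a gripper value outside its range is refused whole. The fingers move at their own pace and stop on an object; FORCE is the grip in N (left out, the last holds). Time passes only in rows, so rows that repeat a pose let the fingers close. It gives the time, the measured TCP pose, the force, the opening and the grip force at its end, in the units of the state.
- robot.get_obs(): the state, without advancing time (a new reading comes with each control period).
- robot.get_image(name): name is "scene" or "side" or "wrist"; returns a dict with "frame" (400x640x3 uint8, red, green, blue), "camera_matrix" (3x3 intrinsics, pixels), "position" and "rotation" of the camera in the world. Camera axes: x right, y down, z forward; pixel columns grow to the right and rows downward; lengths in m; the calibration is good to about 2 mm. A picture is of the moment at which its call begins. There is no depth.
- robot.job_done(): hands the job in; it is judged then, once.
The state is a dict: "t": time; "joint_pos": joint angles; "qvel": joint speeds; "effort": joint torques, N m; "position": TCP position; "ee_rot": TCP orientation; "contact_force": force on the tool from outside, world axes, zero at the start; "wrist_torque": the same for the moment, N m; "width": opening from 0.0 (shut) to 1.0 (fully open); "finger_force": force on a finger pad.
Only numpy, scipy, OpenCV 4.12 (cv2) and the standard library are available. Lean on these libraries where they do the work, as an engineer would, in place of code of your own. Each camera call takes 0.05 s, during which the arm holds its last target. There are 200 camera calls.

## Working session

There is one attempt and no reset: what is moved stays moved. The work goes in short steps, Python scripts to look and compute and a shell command to move; the robot and the scene stay as the last step left them, time stands still between calls to the robot, and variables do not carry over. Pictures are saved under pics/ and viewed, at most 10 in all, crops included, and the job is handed in when it is done.

```bash
mkdir -p pics; cat > h.py <<'E'
import numpy as np, cv2
from station import robot
from scipy.spatial.transform import Rotation as R
def snap(n,fn=None):
    d=robot.get_image(n)
    if fn: cv2.imwrite('pics/'+fn,d['frame'][:,:,::-1])
    return d
def rot(d):
    r=np.array(d['rotation'],float)
    return r if r.shape==(3,3) else R.from_quat(r).as_matrix()
def ray(d,u,v):
    k=np.array(d['camera_matrix']); return np.array(d['position']),rot(d)@np.linalg.inv(k)@[u,v,1]
def onz(d,u,v,z):
    p,r=ray(d,u,v); return p+r*(z-p[2])/r[2]
def proj(d,P):
    c=rot(d).T@(np.array(P)-np.array(d['position'])); q=np.array(d['camera_matrix'])@c; return q[:2]/q[2]
E
python3 - <<'E'
from h import *
import pickle
a=snap('scene');b=snap('side')
pickle.dump((a,b),open('ab.pkl','wb'))
cv2.imwrite('pics/scene.png',a['frame'][:,:,::-1])
cv2.imwrite('pics/side.png',b['frame'][:,:,::-1])
for d in(a,b):print(d['position'],d['rotation'],d['camera_matrix'])
print(robot.get_obs())
E
```

```text
[ 1.21016121 -0.7032269   0.86473245] [ 0.83306298  0.34830331 -0.16119107 -0.39838212] [[489.30108043   0.         330.36066397]
 [  0.         489.30108043 201.32679676]
 [  0.           0.           1.        ]]
[0.45099841 1.22120842 0.79199692] [-0.01153884  0.86455133 -0.50198746  0.02065069] [[482.51188695   0.         312.33608233]
 [  0.         482.51188695 190.15137009]
 [  0.           0.           1.        ]]
{'t': 0.1, 'joint_pos': array([-8.25881236e-02,  1.24441364e-01,  1.65154421e+00, -1.68138706e-05,
        1.36751449e+00, -8.25803117e-02]), 'qvel': array([-5.15320087e-04, -5.68218924e-04, -2.90095454e-03, -3.49120670e-05,
        2.97006395e-03, -6.15553075e-04]), 'effort': array([ 9.10699127e-04, -4.24935150e+01, -3.66653323e+01, -1.21150126e-05,
        3.93052323e-03, -1.30700494e-05]), 'position': array([6.49441421e-01, 2.03368870e-05, 2.30170989e-01]), 'ee_rot': array([ 7.07108016e-01,  7.07104903e-01, -6.22727131e-04, -7.22383342e-04]), 'contact_force': array([-0.65453464,  0.58344429, -0.16001185]), 'wrist_torque': array([-0.00865071, -0.03830372, -0.05211179]), 'finger_force': 0.0, 'width': 1.0029650789804638}
```

View pics/scene.png

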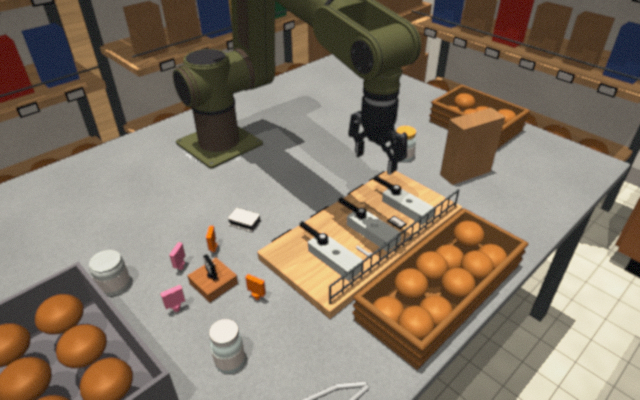

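View pics/side.png

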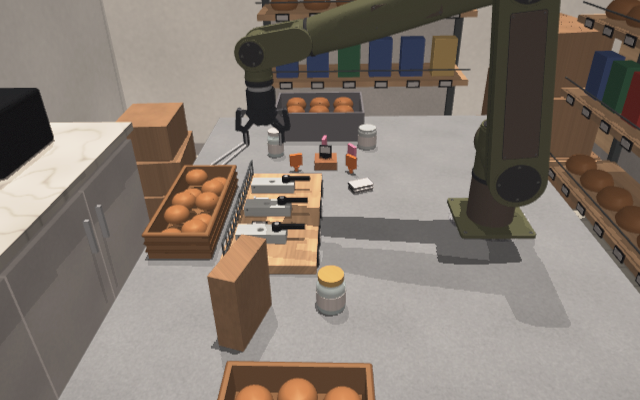

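The scene shows black levers with hubs near (397,189), (363,213) and (323,238). Tag candidates are black in the wooden stand (210,268), orange (211,240) and (256,287), pink (177,257) and (173,298). I choose the black one on the stand and check it in a close crop.

```bash
python3 - <<'E'
from h import *
import pickle
a,b=pickle.load(open('ab.pkl','rb'))
A=a['frame'][:,:,::-1];B=b['frame'][:,:,::-1]
r=lambda c,s:cv2.resize(c,s,interpolation=cv2.INTER_CUBIC)
c1=r(A[165:285,290:450],(533,400)); c2=r(A[225:305,160:267],(267,200)); 
c3=r(B[165:255,235:325],(400,400))
out=np.zeros((600,800,3),np.uint8); out[:400,:533]=c1; out[400:,:267]=c2; out[400:,267:667]=r(B[130:200,280:420],(400,200))
cv2.imwrite('pics/crop.png',out)
for n,d,z,ps in (('scene',a,.078,[(397,189),(363,213),(323,238)]),('side',b,.078,[(285,179),(281,200),(273,227)])):
  for p in ps: print(n,p,onz(d,*p,z).round(4))
for n,d in(('s',a),('b',b)):
  m=(d['frame'].max(2)<45).astype(np.uint8)
  n_,l,s,c=cv2.connectedComponentsWithStats(m)
  for i in range(1,n_):
    if 25<s[i,4]<600 and s[i,1]>120: 
      v,u=np.where(l==i); print(n,s[i],c[i].round(1),'L',u.min(),v[u==u.min()].mean(),'R',u.max(),v[u==u.max()].mean())
E
```

```text
scene (397, 189) [0.6149 0.147  0.078 ]
scene (363, 213) [0.6179 0.0104 0.078 ]
scene (323, 238) [ 0.6131 -0.1233  0.078 ]
side (285, 179) [ 0.6075 -0.1001  0.078 ]
side (281, 200) [0.6076 0.0277 0.078 ]
side (273, 227) [0.6153 0.1667 0.078 ]
s [628 128  12  35 146] [635.  145.6] L 628 160.0 R 639 137.5
s [374 177  26  17  92] [387.9 185.7] L 374 178.0 R 399 190.5
s [603 178  21  31 161] [611.4 195.8] L 603 206.5 R 623 179.0
s [339 198  26  21 134] [352.  207.9] L 339 199.5 R 364 214.0
s [231 220  28   9  53] [246.  224.7] L 231 222.0 R 258 220.5
s [301 223  26  21 111] [314.  233.8] L 301 224.0 R 326 240.0
s [205 256  12  23  82] [211.4 269.5] L 205 256.0 R 216 277.5
s [626 259  14  18 158] [633.6 267. ] L 626 268.0 R 639 269.5
b [622 136  11  16  46] [628.1 143.4] L 622 136.5 R 632 143.5
b [608 139   9  22  82] [612.  149.3] L 608 157.0 R 616 141.0
b [320 153  11   5  43] [325. 155.] L 320 154.0 R 330 154.5
b [472 171  16  15  88] [478.9 179. ] L 472 174.0 R 487 183.5
b [282 176  27   7  99] [293.6 178.6] L 282 178.5 R 308 178.0
b [278 197  29   8 138] [290.6 200.1] L 278 200.0 R 306 199.5
b [272 222  32  10 174] [286.6 226.4] L 272 226.5 R 303 226.0
b [595 222   9  16  31] [599.7 229.7] L 595 222.5 R 603 231.0
b [615 246  10  17  42] [620.7 254.5] L 615 246.0 R 624 256.5
```

View pics/crop.png

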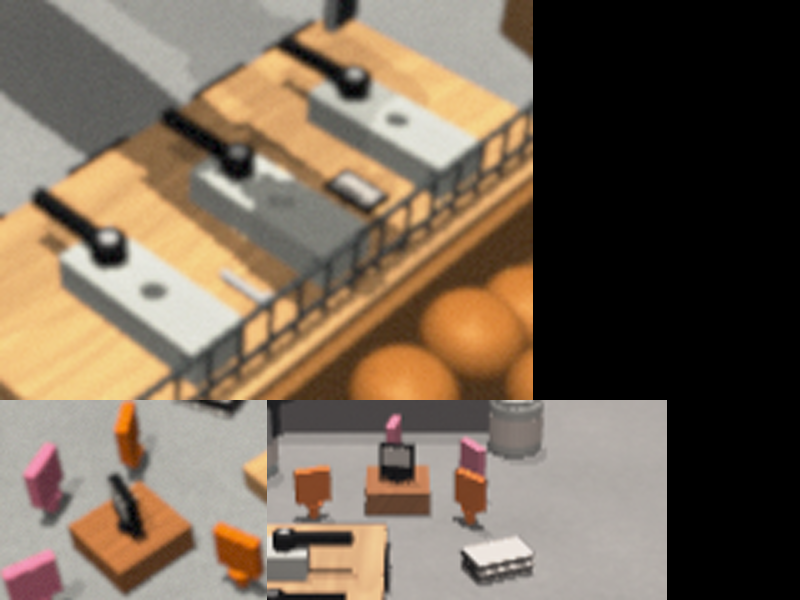

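```bash
python3 -m pendant '[[0,-4,0,0,0,0,0],[0,-8,-6,0,0,0,0],[0,-10,-10,0,0,0,0],[0,-10,-10,0,0,0,0],[0,-10,-10,0,0,0,0]]'; python3 - <<'E'
from h import *
import pickle
d=snap('wrist','w1.png'); pickle.dump(d,open('w1.pkl','wb'))
print(d['position'],rot(d).round(3),d['camera_matrix'])
E
```

```text
t: 0.72
position: [0.5498, -0.0, 0.3307]
ee_rot: [0.707, 0.707, -0.0, -0.0]
contact_force: [0.1, 0.9, -0.1]
width: 0.001
finger_force: 0.0
[0.55035733 0.06876572 0.47363369] [[ 1.     0.    -0.001]
 [ 0.    -0.963 -0.271]
 [-0.001  0.271 -0.963]] [[281.33470198   0.         321.19466158]
 [  0.         281.33470198 196.63049236]
 [  0.           0.           1.        ]]
```

View pics/w1.png

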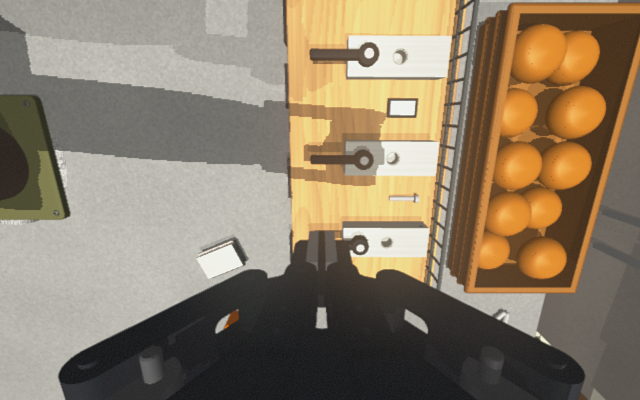

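The wrist view shows levers a and b with free ends at (311,54) and (311,159) and hubs at (368,53), (363,159) and (359,244). The sockets are at (399,57), (391,158) and (386,242), and lever c's bar is hidden behind the fingers.

```bash
python3 - <<'E'
from h import *
import pickle
d=pickle.load(open('w1.pkl','rb'));a,b=pickle.load(open('ab.pkl','rb'))
for z,ps in((.078,[(368,53.5),(363,159.5),(359,244)]),(.07,[(311,54),(311,159)]),(.06,[(399.5,57),(391.5,158),(386,242)])):
  for p in ps: print(z,onz(d,*p,z).round(4))
# tag: two-view rays (plate top edge centre / plate centre)
us,ub=(210.5,266),(325,154)
p,r=ray(a,*us);q,s=ray(b,*ub)
t=np.linalg.lstsq(np.c_[r,-s],q-p,rcond=None)[0]; print('tag',p+r*t[0],q+s*t[1])
def corr(img,x):
  return x
# stand top outline in scene & side (brown top)
for n,dd,box in(('scene',a,(185,250,245,305)),('side',b,(305,140,345,175))):
  f=dd['frame'].astype(int); x0,y0,x1,y1=box
  c=f[y0:y1,x0:x1]; m=((c[...,0]-c[...,2]>40)&(c[...,0]<190)).astype(np.uint8)
  cs,_=cv2.findContours(m,0,2); c=max(cs,key=cv2.contourArea); print(n,cv2.contourArea(c),(cv2.approxPolyDP(c,2.5,True)[:,0]+[x0,y0]).tolist())
E
```

```text
0.078 [0.6098 0.1476 0.078 ]
0.078 [0.6089 0.0119 0.078 ]
0.078 [ 0.6081 -0.1178  0.078 ]
0.07 [0.5367 0.1486 0.07  ]
0.07 [0.5354 0.0115 0.07  ]
0.06 [0.655  0.1469 0.06  ]
0.06 [0.6534 0.0116 0.06  ]
0.06 [ 0.6537 -0.1228  0.06  ]
tag [ 0.48081119 -0.34947854  0.05103   ] [ 0.48738871 -0.34702865  0.04619939]
scene 347.5 [[236, 283], [235, 274], [207, 293], [187, 275], [190, 283], [209, 301]]
side 143.5 [[314, 157], [315, 169], [335, 169], [336, 162], [315, 162]]
```

```bash
python3 -m pendant '[[5.6,-0.7,0,0,0,0,0],[11.2,-0.7,4,0,0,0,0],[11.2,-0.7,10,0,0,0,0],[11.2,-0.7,16,0,0,0,0],[11.2,-0.7,21,0,0,0,0]]'; python3 -m pendant '[[0,0,3,0,0,0,0],[0,0,6.3,0,0,0,0],[0,0,6.3,0,0,0,0],[0,0,6.3,0,0,0,0]]'; python3 -m pendant '[[0.4,0,0,0,0,0,0],[0.8,0,0,0,0,0,0],[1.2,0,0,0,0,0,0],[1.2,0,0,0,0,0,0]]'
```

```text
t: 1.4
position: [0.5406, 0.1121, 0.1159]
ee_rot: [0.707, 0.707, -0.003, -0.002]
contact_force: [0.2, -0.2, -0.0]
width: 0.001
finger_force: 0.0
t: 1.9
position: [0.5431, 0.112, 0.0582]
ee_rot: [0.707, 0.707, -0.0, -0.0]
contact_force: [-0.3, 0.3, 1.4]
width: 0.0
finger_force: 0.0
t: 2.4
position: [0.5431, 0.1244, 0.0587]
ee_rot: [0.707, 0.707, 0.0, 0.0]
contact_force: [0.6, -0.9, 0.2]
width: -0.001
finger_force: 0.0
```

```bash
python3 - <<'E'
from h import *
import pickle
d=snap('wrist','w2.png'); pickle.dump(d,open('w2.pkl','wb'))
print(robot.get_obs()['contact_force'],robot.get_obs()['position'])
E
```

```text
[ 0.40308251 -0.08509996  0.15431755] [0.54303215 0.12418772 0.05853721]
```

View pics/w2.png

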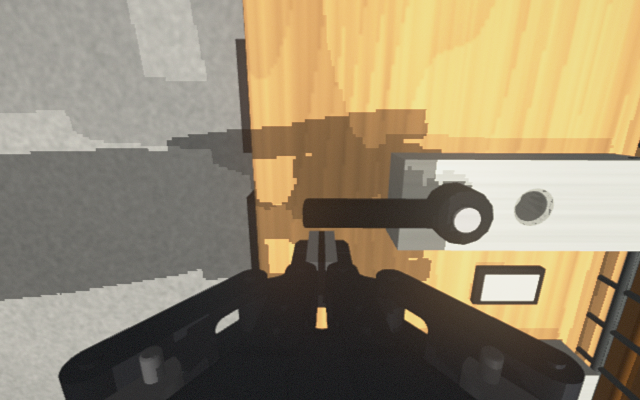

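The fingertips (320,240) are just on the −y side of lever a, near its free end (305,212), so I push in small steps.

```bash
for i in 1 2; do python3 -m pendant '[[0.3,0,0,0,0,0,0],[0.3,0,0,0,0,0,0]]'|grep -E "posi|contact"; done; python3 -m pendant '[[0.2,0,0,0,0,0,0],[0.2,0,0,0,0,0,0]]'|grep -E "posi|contact";python3 -m pendant '[[0.2,0,0,0,0,0,0],[0.2,0,0,0,0,0,0]]'|grep -E "posi|contact"
```

```text
position: [0.5429, 0.1271, 0.0583]
contact_force: [0.4, -0.0, -0.3]
position: [0.543, 0.1301, 0.0583]
contact_force: [0.5, 1.1, 0.2]
position: [0.5429, 0.1319, 0.0583]
contact_force: [-0.4, -1.2, -0.1]
position: [0.5428, 0.1339, 0.0583]
contact_force: [-1.9, -1.4, 0.7]
```

```bash
for i in 1 2 3; do python3 -m pendant '[[0.2,0,0,0,0,0,0],[0.2,0,0,0,0,0,0]]'|grep -E "posi|contact"; done
```

```text
position: [0.5428, 0.1361, 0.0582]
contact_force: [-1.7, -1.5, -0.2]
position: [0.5429, 0.1382, 0.0582]
contact_force: [-2.0, -0.2, 0.8]
position: [0.5429, 0.1402, 0.0583]
contact_force: [-1.7, -1.6, 0.6]
```

```bash
for i in 1 2 3; do python3 -m pendant '[[0.2,0,0,0,0,0,0],[0.2,0,0,0,0,0,0]]'|grep -E "posi|contact"; done; python3 - <<'E'
from h import *
snap('wrist','w3.png')
E
```

```text
position: [0.5431, 0.1422, 0.0583]
contact_force: [-1.5, -0.6, 0.3]
position: [0.5432, 0.1441, 0.0584]
contact_force: [-0.8, -1.4, -1.2]
position: [0.5432, 0.1461, 0.0585]
contact_force: [0.1, -1.5, -1.0]
```

View pics/w3.png

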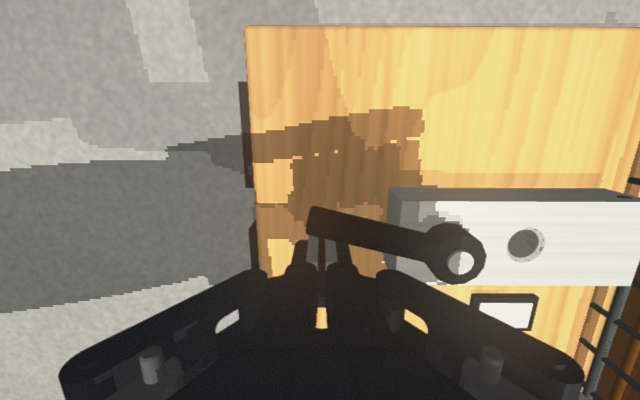

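Lever a has turned about 13° (free end at (312,215)) with only about 1.5–2 N resisting, so a is the worn one. I swing it on to its stop.

```bash
python3 -m pendant '[[0.4,0,0,0,0,0,0],[0.8,0,0,0,0,0,0],[1.2,0,0,0,0,0,0],[1.6,0,0,0,0,0,0],[1.6,0,0,0,0,0,0]]'|grep -E "posi|contact"; for i in 1 2 3 4; do python3 -m pendant '[[0.2,0,0,0,0,0,0],[0.2,0,0,0,0,0,0]]'|grep -E "posi|contact"; done
```

```text
position: [0.5428, 0.1626, 0.0583]
contact_force: [-0.7, -0.7, 0.4]
position: [0.5429, 0.1641, 0.0583]
contact_force: [0.9, -0.6, -0.1]
position: [0.543, 0.166, 0.0583]
contact_force: [-0.1, -1.5, 0.7]
position: [0.543, 0.1681, 0.0583]
contact_force: [0.9, -2.0, -0.6]
position: [0.543, 0.1701, 0.0583]
contact_force: [0.1, -2.6, -0.5]
```

```bash
for i in 1 2 3 4; do python3 -m pendant '[[0.2,0,0,0,0,0,0],[0.2,0,0,0,0,0,0]]'|grep -E "posi|contact"; done
```

```text
position: [0.543, 0.1722, 0.0583]
contact_force: [0.6, -2.9, -0.1]
position: [0.5429, 0.1741, 0.0583]
contact_force: [-0.4, -1.2, 0.4]
position: [0.543, 0.1761, 0.0583]
contact_force: [0.0, -2.1, -0.0]
position: [0.543, 0.1781, 0.0583]
contact_force: [0.2, -1.5, 0.0]
```

```bash
for i in 1 2 3 4; do python3 -m pendant '[[0.2,0,0,0,0,0,0],[0.2,0,0,0,0,0,0]]'|grep -E "posi|contact"; done;  python3 - <<'E'
from h import *
snap('wrist','w4.png')
E
```

```text
position: [0.5429, 0.1801, 0.0583]
contact_force: [-0.2, -2.1, -0.2]
position: [0.5429, 0.1819, 0.0583]
contact_force: [-0.2, -3.7, -0.4]
position: [0.5428, 0.1838, 0.0582]
contact_force: [0.2, -3.5, 0.3]
position: [0.5428, 0.1857, 0.0582]
contact_force: [-0.7, -5.2, 0.4]
```

View pics/w4.png

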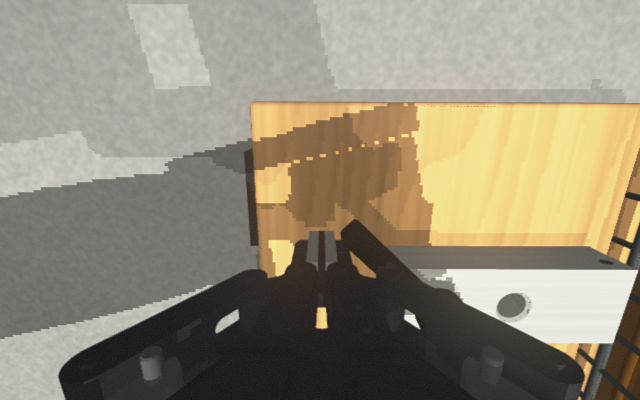

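The lever (free end (347,225)) stands at about 40°, and force is rising to 5 N, so the stop is reached. I press a little more, then back off.

```bash
for i in 1 2; do python3 -m pendant '[[0.2,0,0,0,0,0,0],[0.2,0,0,0,0,0,0]]'|grep -E "posi|contact"; done; 
python3 -m pendant '[[-1,0,0,0,0,0,0],[-4,0,0,0,0,0,0],[-6,0,-3,0,0,0,0],[-6,0,-7,0,0,0,0],[-6,0,-9,0,0,0,0]]'|grep -E "posi|contact"
```

```text
position: [0.5427, 0.1875, 0.0581]
contact_force: [-0.7, -5.0, 1.0]
position: [0.5426, 0.1892, 0.0581]
contact_force: [-1.4, -6.2, 0.9]
position: [0.5445, 0.1302, 0.1512]
contact_force: [0.1, -0.2, -0.4]
```

```bash
python3 -m pendant '[[-5,0,0,0,0,0,0],[-10,0,0,0,0,0,0],[-14.3,0,0,0,0,0,0],[-14.3,0,0,0,0,0,0]]'|grep -E "posi|contact"; python3 -m pendant '[[0,0,3,0,0,0,0],[0,0,6,0,0,0,0],[0,0,9,0,0,0,0],[0,0,9,0,0,0,0],[0,0,9,0,0,0,0]]'|grep -E "posi|contact"
for i in 1 2 3 4 5; do python3 -m pendant '[[0.25,0,0,0,0,0,0],[0.25,0,0,0,0,0,0]]'|grep -E "posi|contact"; done
python3 - <<'E'
from h import *
snap('side','s2.png'); snap('scene','sc2.png')
E
```

```text
position: [0.5429, -0.0148, 0.148]
contact_force: [0.1, 1.3, -0.3]
position: [0.5437, -0.0123, 0.0592]
contact_force: [0.9, -0.5, 0.4]
position: [0.5439, -0.0103, 0.0597]
contact_force: [0.7, -0.4, 0.4]
position: [0.5431, -0.0079, 0.0586]
contact_force: [-0.1, -0.3, -0.9]
position: [0.543, -0.0055, 0.0583]
contact_force: [0.2, -0.5, -0.2]
position: [0.5429, -0.0033, 0.0583]
contact_force: [-0.9, -3.1, 0.9]
position: [0.5428, -0.0011, 0.0583]
contact_force: [-1.0, -3.8, 1.4]
```

```bash
for i in 1 2 3 ; do python3 -m pendant '[[0.2,0,0,0,0,0,0],[0.2,0,0,0,0,0,0]]'|grep -E "posi|contact"; done
```

```text
position: [0.5428, 0.0005, 0.0583]
contact_force: [-2.1, -7.4, 1.2]
position: [0.5428, 0.0021, 0.0583]
contact_force: [-1.2, -8.1, 0.4]
position: [0.5429, 0.0037, 0.0584]
contact_force: [-1.5, -9.5, 0.5]
```

b is sound (9.5 N after 7 mm); on to c.

```bash
python3 -m pendant '[[0.1,0,0,0,0,0,0],[0.1,0,0,0,0,0,0]]'|grep -E "posi|contact"; python3 -m pendant '[[-2.4,0,0,0,0,0,0],[-4,0,-3,0,0,0,0],[-6,0,-7,0,0,0,0],[-10,0,-9,0,0,0,0],[-15.6,0,-9,0,0,0,0]]'|grep -E "posi|contact"; python3 -m pendant '[[0,0,0,0,0,0,0],[0,0,3,0,0,0,0],[0,0,6,0,0,0,0],[0,0,9,0,0,0,0],[0,0,9,0,0,0,0]]'|grep -E "posi|contact"
for i in 1 2 3 4 5; do python3 -m pendant '[[0.25,0,0,0,0,0,0],[0.25,0,0,0,0,0,0]]'|grep -E "posi|contact"; done
python3 - <<'E'
from h import *
snap('wrist','w5.png')
E
```

```text
position: [0.5429, 0.0044, 0.0584]
contact_force: [-1.2, -10.0, 1.3]
position: [0.5449, -0.1499, 0.1513]
contact_force: [1.6, 0.4, -0.6]
position: [0.5406, -0.1474, 0.0551]
contact_force: [-0.0, -0.4, -0.1]
position: [0.5442, -0.1469, 0.0601]
contact_force: [-0.0, 0.7, -0.8]
position: [0.5434, -0.1445, 0.059]
contact_force: [-0.1, 0.5, 0.2]
position: [0.5429, -0.1419, 0.0583]
contact_force: [0.2, 0.5, 0.6]
position: [0.543, -0.1396, 0.0583]
contact_force: [-0.6, -0.5, -0.2]
position: [0.5428, -0.1374, 0.0583]
contact_force: [-2.1, -3.3, -0.3]
```

View pics/w5.png

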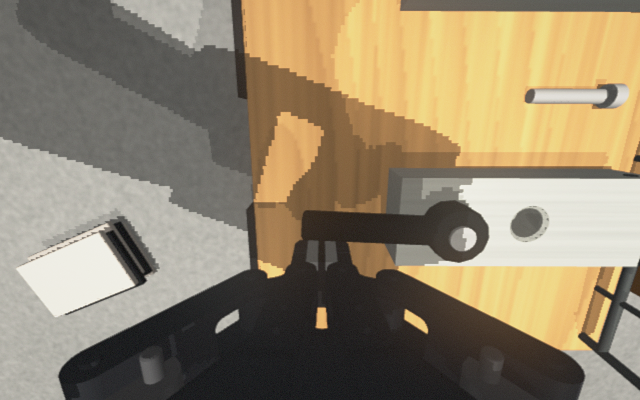

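The fingertips (320,245) now touch lever c near its free end (305,225), so I continue the push.

```bash
for i in 1 2 3 4; do python3 -m pendant '[[0.2,0,0,0,0,0,0],[0.2,0,0,0,0,0,0]]'|grep -E "posi|contact"; done
```

```text
position: [0.5428, -0.1356, 0.0583]
contact_force: [-2.4, -5.1, 0.1]
position: [0.5427, -0.1339, 0.0583]
contact_force: [-1.6, -6.5, -0.6]
position: [0.5428, -0.1323, 0.0584]
contact_force: [-1.4, -8.2, -0.5]
position: [0.5429, -0.1308, 0.0585]
contact_force: [-1.7, -8.8, -0.1]
```

```bash
python3 -m pendant '[[0.15,0,0,0,0,0,0],[0.15,0,0,0,0,0,0]]'|grep -E "posi|contact"; python3 -m pendant '[[-2.4,0,0,0,0,0,0],[-4,0,-4,0,0,0,0],[-6,0,-9,0,0,0,0],[-10,-2,-14,0,0,0,0],[-15,-4,-19,0,0,0,8.5]]'|grep -E "posi|contact"; python3 -m pendant '[[-6,-2,0,0,0,0,8.5],[-12,-2,0,0,0,0,8.5],[-12,-2,0,0,0,0,8.5],[-12,-2,0,0,0,0,8.5]]'
python3 - <<'E'
from h import *
import pickle
d=snap('wrist','w6.png'); pickle.dump(d,open('w6.pkl','wb'))
print(proj(d,(.484,-.348,.03)))
a=snap('scene');b=snap('side'); pickle.dump((a,b),open('ab2.pkl','wb'))
E
```

```text
position: [0.5429, -0.1297, 0.0585]
contact_force: [-2.3, -10.7, -0.9]
position: [0.5073, -0.2669, 0.2396]
contact_force: [-0.2, -0.8, 1.1]
t: 18.2
position: [0.4874, -0.3863, 0.2372]
ee_rot: [0.707, 0.707, 0.001, -0.001]
contact_force: [-1.0, -0.5, -0.2]
width: 0.993
finger_force: 0.0
[318.04097226 143.58631243]
```

View pics/w6.png

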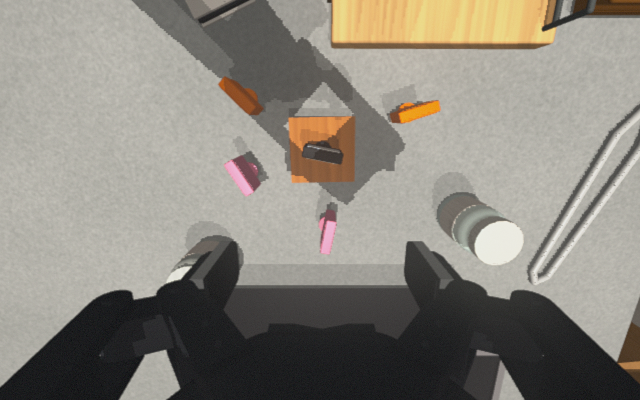

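The stand's top has corners (289,117) to (356,183). The black tag's top edge runs from about (303,151) to (342,158). Pink (328,230) and (242,175), orange (415,110) and (240,95) are the decoys, the pink ones nearby.

```bash
python3 - <<'E'
from h import *
import pickle
d=pickle.load(open('w6.pkl','rb'))
c=[onz(d,*p,.03) for p in((289,117),(355,117),(356,182.5),(291,183))]
print(np.round(c,4),np.mean(c,0))
f=d['frame'].astype(int)
m=((f.max(2)<75)).astype(np.uint8); m[:,:292]=0;m[:,354:]=0;m[:120]=0;m[180:]=0
cs,_=cv2.findContours(m,0,2); k=max(cs,key=cv2.contourArea); r=cv2.minAreaRect(k); print(r)
bx=cv2.boxPoints(r); print(bx.round(1)); 
w=np.array([onz(d,*p,.078) for p in bx]);print(w.round(4),w.mean(0))
for i in range(4):
  e=w[(i+1)%4]-w[i]; print(np.linalg.norm(e),np.degrees(np.arctan2(e[1],e[0])))
P=np.mean(c,0); print(proj(d,[P[0],P[1],.078]))
g=d['frame'][100:200,270:370,::-1]; cv2.imwrite('pics/w6c.png',cv2.resize(g,(500,500),interpolation=cv2.INTER_CUBIC))
E
```

```text
[[ 0.4493 -0.3166  0.03  ]
 [ 0.5284 -0.3166  0.03  ]
 [ 0.5322 -0.3969  0.03  ]
 [ 0.4494 -0.3976  0.03  ]] [ 0.48981977 -0.35691983  0.03      ]
((327.2240295410156, 155.76800537109375), (29.1583309173584, 10.375356674194336), 10.30484676361084)
[[312.  158.3]
 [313.8 148.1]
 [342.5 153.3]
 [340.6 163.5]]
[[ 0.4779 -0.3594  0.078 ]
 [ 0.48   -0.3486  0.078 ]
 [ 0.5107 -0.3541  0.078 ]
 [ 0.5089 -0.3651  0.078 ]] [ 0.49437489 -0.35678344  0.078     ]
0.011061346489908447 79.20844836728672
0.031137924487941903 -10.220184572572299
0.011117814223253088 -99.21783609230583
0.031442765928537085 169.67901634679166
[323.00617113 155.92667996]
```

View pics/w6c.png

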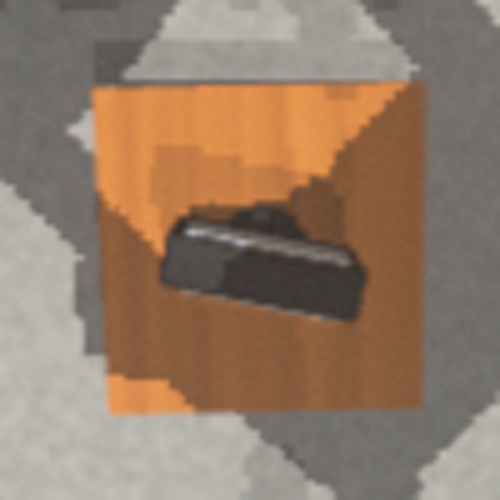

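```bash
python3 -m pendant '[[1,0,0,0,0,-10,4],[2,0.1,0,0,0,-20,4],[2.9,0.2,0,0,0,-30,4],[2.9,0.2,0,0,0,-40,4],[2.9,0.2,0,0,0,-50,4]]' | grep posi; python3 -m pendant '[[0,0,2,0,0,-10,4],[0,0,4,0,0,-20,4],[0,0,6,0,0,-29.7,4],[0,0,8,0,0,-29.7,4],[0,0,8,0,0,-29.7,4]]'; python3 - <<'E'
from h import *
import pickle
o=robot.get_obs(); print(o['position'],o['joint_pos'].round(2))
M=R.from_quat(o['ee_rot']).as_matrix(); print(M.round(3)); print('shift cm',M.T@(np.array([.4898,-.357,.041])-o['position'])*100)
d=snap('wrist','w7.png'); pickle.dump(d,open('w7.pkl','wb'))
E
```

```text
position: [0.4897, -0.3564, 0.2379]
t: 19.6
position: [0.4884, -0.3564, 0.1554]
ee_rot: [0.09, 0.996, 0.001, -0.002]
contact_force: [-0.3, 1.0, 0.1]
width: 0.47
finger_force: 0.0
[ 0.48844632 -0.35644416  0.15541325] [-0.72  0.09  1.82  0.    1.24 -2.11]
[[-0.984  0.18  -0.003]
 [ 0.18   0.984  0.003]
 [ 0.003  0.002 -1.   ]]
shift cm [-0.18223455 -0.05560306 11.44067424]
```

View pics/w7.png

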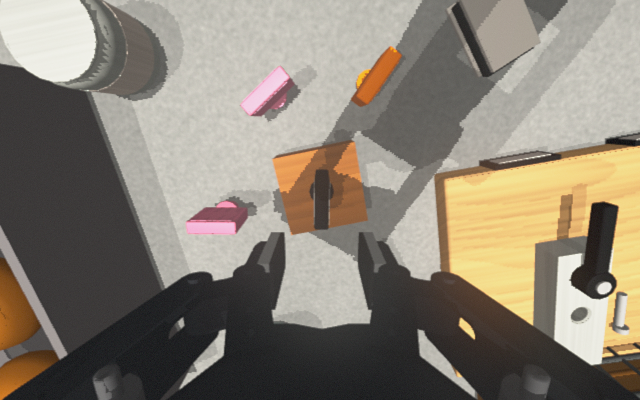

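The tag (322,195) is aligned and centred between the fingers. My picture allowance is used up (this was the 11th, one over), so from here I measure numerically.

```bash
python3 -m pendant '[[-0.1,0,4,0,0,0,4],[-0.1,0,8,0,0,0,4],[-0.1,0,11.4,0,0,0,4],[-0.1,0,11.4,0,0,0,4],[-0.1,0,11.4,0,0,0,4]]' 40| grep -E "posi|contact"; python3 -m pendant '[[0,0,0,0,0,0,0.5],[0,0,0,0,0,0,0.5],[0,0,0,0,0,0,0.5],[0,0,0,0,0,0,0.5],[0,0,0,0,0,0,0.5]]' 40
```

```text
position: [0.4915, -0.3592, 0.0459]
contact_force: [-0.1, -0.1, 0.4]
t: 20.9
position: [0.4915, -0.3588, 0.0459]
ee_rot: [0.09, 0.996, -0.001, 0.001]
contact_force: [0.1, 2.5, 7.0]
width: 0.136
finger_force: 42.3
```

```bash
python3 -m pendant '[[0,0,-2,0,0,0,0.5],[0,0,-4,0,0,0,0.5],[0,0,-9,0,0,0,0.5],[0,0,-14,0,0,0,0.5],[0,0,-14,0,0,0,0.5]]' ; python3 - <<'E'
from h import *
import pickle
d=pickle.load(open('w2.pkl','rb'))
g=cv2.cvtColor(d['frame'],cv2.COLOR_RGB2GRAY)[175:240,500:570]
m=(g<150).astype(np.uint8); n,l,s,c=cv2.connectedComponentsWithStats(m)
for i in range(1,n):
  if s[i,4]>60: print(s[i],c[i]+[500,175],onz(d,*(c[i]+[500,175]),.06))
print(onz(d,534,207,.06))
# hub in w2 and block edges (corners of block top at left): for reference
print('hub',onz(d,460,212,.078),'blk corners',onz(d,390,155,.06),onz(d,390,250,.06))
o=robot.get_obs(); M=R.from_quat(o['ee_rot']).as_matrix()
print(M.T@(np.array([.655-.5,.147+.2,0])))
E
```

```text
t: 21.52
position: [0.4926, -0.3607, 0.1918]
ee_rot: [0.09, 0.996, -0.004, 0.005]
contact_force: [0.4, 0.3, 0.1]
width: 0.133
finger_force: 41.4
[ 15  16  32  30 721] [530.91678225 205.83911234] [0.65435536 0.14836486 0.06      ]
[0.65611653 0.14772267 0.06      ]
hub [0.60797181 0.1510338  0.078     ] blk corners [0.57813024 0.17507766 0.06      ] [0.58164095 0.12272536 0.06      ]
[-0.09043648  0.36912417 -0.0016091 ]
```

```bash
python3 -m pendant '[[-0.7,5,0,0,0,0,0.5],[-1.4,10,0,0,0,0,0.5],[-2.1,15,0,0,0,0,0.5],[-2.8,20,0,0,0,0,0.5],[-3.5,25,0,0,0,0,0.5]]' | grep posi; python3 -m pendant '[[-0.7,5,0,0,0,0,0.5],[-1.4,10,0,0,0,0,0.5],[-2.1,15,0,0,0,0,0.5],[-2.8,20,0,0,0,0,0.5],[-2.8,20,0,0,0,0,0.5]]' | grep posi;  python3 -m pendant '[[-0.7,4,0,0,0,0,0.5],[-0.7,7,2,0,0,0,0.5],[-0.7,7.2,4,0,0,0,0.5],[-0.7,7.2,4,0,0,0,0.5],[-0.7,7.2,4,0,0,0,0.5]]'; python3 - <<'E'
from h import *
import pickle
o=robot.get_obs();M=R.from_quat(o['ee_rot']).as_matrix();print(o['position'],o['joint_pos'].round(2))
print('shift',M.T@(np.array([.6567,.1457,.105])-o['position'])*100, np.degrees(np.arctan2(M[1,1],M[0,1])))
d=snap('wrist'); pickle.dump(d,open('w8.pkl','wb'))
a=snap('scene');b=snap('side'); pickle.dump((a,b),open('ab3.pkl','wb'))
print('proj socket',proj(d,(.655,.1475,.06)),'hub',proj(d,(.609,.148,.078)))
f=d['frame']
# pin/plate columns: dark components near gripper midline
g=f.max(2)
for r in range(150,330,12): 
  x=np.where(g[r,260:380]<60)[0]; print(r,(x.min()+260,x.max()+260,len(x)) if len(x) else None)
E
```

```text
position: [0.569, -0.117, 0.1836]
position: [0.6325, 0.076, 0.1834]
t: 23.4
position: [0.6524, 0.1415, 0.1439]
ee_rot: [0.09, 0.996, -0.0, -0.0]
contact_force: [0.4, 0.3, -0.5]
width: 0.133
finger_force: 41.4
[0.65241798 0.14147328 0.14394651] [ 0.13  0.23  1.68 -0.    1.23 -1.26]
shift [-0.34496994  0.49463892  3.89443712] 79.62165330961825
proj socket [328.46843759 203.2813835 ] hub [318.95439246 151.70323004]
150 None
162 None
174 None
186 None
198 None
210 None
222 (np.int64(317), np.int64(338), 11)
234 (np.int64(311), np.int64(333), 17)
246 (np.int64(309), np.int64(358), 36)
258 (np.int64(305), np.int64(362), 45)
270 (np.int64(272), np.int64(371), 80)
282 (np.int64(260), np.int64(379), 118)
294 (np.int64(260), np.int64(379), 120)
306 (np.int64(260), np.int64(379), 118)
318 (np.int64(260), np.int64(379), 83)
```

```bash
python3 - <<'E'
from h import *
import pickle
d=pickle.load(open('w8.pkl','rb'));o=robot.get_obs();M=R.from_quat(o['ee_rot']).as_matrix();T=np.array(o['position'])
for z in(.0339,.0159,.0119): print('pin pred',z,proj(d,T+M@[.002,0,z]),'centred',proj(d,T+M@[0,0,z]))
g=d['frame'].max(2)[165:270:3,280:380:2]
for i,r in enumerate(g): print(165+3*i,''.join('%x'%(v//16) for v in r))
E
```

```text
pin pred 0.0339 [321.75331111 221.62581509] centred [321.75163058 224.4386405 ]
pin pred 0.0159 [321.78988811 232.18460478] centred [321.7879214  235.25006197]
pin pred 0.0119 [321.79905287 234.83022435] centred [321.79701114 237.95799269]
165 affffffffeeef94554545444444bedeeeeeeeeeeeeeeed8888
168 bdfffefffeeeefe4445444444aeeddeeedeedeeeeeeeed8888
171 bbfffeeffeeeeeffdc65689deededdeeedeedeeeeeeeef9899
174 aaffefeffeeeeeffeeddeedddddddddeeeedeeeeeeba88b988
177 aadfffffffeeeeeededdeedddc9beddeedeeddaaa88888cd88
180 bbabfffeffeeeeeeeddc777777777777897eeda9999999899a
183 bbbbfefeefeeeeefcb9777777777777777777898898888889b
186 bbbbdfeeeefeeebbbaa97777777777777777778888888888aa
189 bbbbbfefefeebb99aa999999777777777777778888889aaaaa
192 bbbbbffcdffb99999a9999998899877777777778889aaaaaaa
195 bbbbbbaabfb999999aaa98789999897777777778888aaaaaaa
198 aaaaaaaaaaa99999544444444489989877777778888baabbba
201 aaaaaaaa9aaa99994444444444587689777777778889aaaaaa
204 aaaaaaaaaa9a99984444444434466689777777778889aaaaaa
207 aaaaaaaaaaaa99974444444443366787777779998888aaaaaa
210 9baaaaaaaaa99995444434343335789
[... 364 characters left out ...]
655643333333333333655569999999998889baab
234 55aaaaaaa6565744333333333333755559999999998889aaaa
237 45daaaaa96555643333333333333755558999999998888aaaa
240 45de644455555743333333333333755555444489999888aaaa
243 ffa44444565556433333333333337555553333359998778999
246 fe444444555556433333333333337555554333336997778999
249 f94444445555554333333333333365555553333349998aaaaa
252 e4444445555555433333333333336455555333333799aeeeff
255 8444334555555333333333332322345555533333349aeeeeee
258 54343345555543333333333323333455555433333379eeeeee
261 33433345656543333333233323232355555433333349eefeee
264 33433333335643333323332222223365323333333334644788
267 333333333335433333323323222233632333333333333337aa
```

```bash
python3 - <<'E'
from h import *
import pickle
d=pickle.load(open('w8.pkl','rb'));o=robot.get_obs();M=R.from_quat(o['ee_rot']).as_matrix();T=np.array(o['position'])
P=lambda x,y,z:proj(d,T+M@[x,y,z]).round(1)
for off in(0,.002): print(off,'plate bottom front',P(off+.022,0,.0119),'plate top front',P(off+.022,0,-.032),'collar front',P(off+.012,0,.0159),'foot front',P(off+.007,0,.0339),'collar L/R',P(off,-.012,.014),P(off,.012,.014))
print('hole rims',[proj(d,(.655+.0085*c,.1475+.0085*s,.06)).round(1) for c,s in((1,0),(-1,0),(0,1),(0,-1))])
s=d['frame'].max(2); print('sc')
for r in range(196,206,2): print(r,s[r,306:346:2])
E
```

```text
0 plate bottom front [321.8 202.4] plate top front [322.  232.5] collar front [321.8 216.6] foot front [321.8 214.5] collar L/R [301.8 236.5] [341.8 236.5]
0.002 plate bottom front [321.8 199. ] plate top front [322.  228.1] collar front [321.8 213.4] foot front [321.8 211.7] collar L/R [301.7 233.4] [341.9 233.4]
hole rims [array([330.2, 212.7]), array([326.7, 193.7]), array([338.4, 201.5]), array([318.6, 205. ])]
sc
196 [156 153 157 157 157 157 155 137 123 118 130 150 151 156 156 142 139 126
 120 125]
198 [155 154 155  86  70  67  68  66  64  67  64  65  67 130 159 154 131 149
 139 121]
200 [155 154 149  70  67  68  68  68  66  66  63  65  66 108 156 146 119 141
 142 120]
202 [156 155 137  68  68  66  67  67  66  66  69  65  66  83 122 111 109 136
 139 119]
204 [155 154 137  68  71  67  66  68  67  65  67  62  64  73 108 102 108 139
 149 121]
```

```bash
python3 -m pendant '[[-0.4,0.6,0,0,0,0,0.5],[-0.4,0.6,2,0,0,0,0.5],[-0.4,0.6,4.4,0,0,0,0.5],[-0.4,0.6,4.4,0,0,0,0.5],[-0.4,0.6,4.4,0,0,0,0.5]]'| grep -E "posi|contact"; for i in 1 2 3; do python3 -m pendant '[[0,0,0.4,0,0,0,0.5],[0,0,0.4,0,0,0,0.5]]'| grep -E "posi|contact"; done; python3 - <<'E'
from h import *
import pickle
b=snap('side'); a=snap('scene'); pickle.dump((a,b),open('ab4.pkl','wb'))
E
```

```text
position: [0.6575, 0.1481, 0.0995]
contact_force: [-0.2, -0.3, -0.3]
position: [0.6576, 0.1481, 0.0961]
contact_force: [0.0, -0.8, -0.2]
position: [0.6572, 0.148, 0.0913]
contact_force: [-0.5, 0.4, -1.1]
position: [0.6574, 0.1479, 0.0872]
contact_force: [1.1, -0.9, -1.0]
```

```bash
for i in 1 2 ; do python3 -m pendant '[[0,0,0.4,0,0,0,0.5],[0,0,0.4,0,0,0,0.5]]'| grep -E "posi|contact"; done;for i in 1 2 3 ; do python3 -m pendant '[[0,0,0.2,0,0,0,0.5],[0,0,0.2,0,0,0,0.5]]'| grep -E "posi|contact|width"; done
```

```text
position: [0.6574, 0.1479, 0.0833]
contact_force: [1.4, -1.9, -1.4]
position: [0.6574, 0.1479, 0.0793]
contact_force: [1.2, -0.4, -1.6]
position: [0.6575, 0.148, 0.0776]
contact_force: [1.4, -1.3, 0.9]
width: 0.132
position: [0.6577, 0.148, 0.076]
contact_force: [0.7, -0.8, 2.3]
width: 0.134
position: [0.6577, 0.1481, 0.0759]
contact_force: [-3.2, -2.0, 10.1]
width: 0.132
```

Seated at z 0.0759, exactly the predicted full depth, with 10 N upward reaction. Next I release, retreat straight up, and check the result.

```bash
python3 -m pendant '[[0,0,-0.1,0,0,0,4],[0,0,-0.1,0,0,0,4],[0,0,-0.1,0,0,0,4],[0,0,-0.1,0,0,0,4]]'| grep -E "posi|contact|width"; python3 -m pendant '[[0,0,-3,0,0,0,4],[0,0,-8,0,0,0,4],[0,0,-13,0,0,0,4],[0,0,-16,0,0,0,4],[0,0,-16,0,0,0,4]]'; python3 - <<'E'
from h import *
import pickle
w=snap('wrist'); a=snap('scene');b=snap('side'); pickle.dump((w,a,b),open('fin.pkl','wb'))
o=robot.get_obs();print(o['position'],o['contact_force'])
# lever angle: dark bar in wrist
P=lambda q:proj(w,q).round(1)
L=lambda th,r:(.609-r*np.cos(th),.148+r*np.sin(th),.077)
g=w['frame'].max(2)
for th in np.arange(0.5,.95,.05):
  v=[g[int(round(P(L(th,r))[1])),int(round(P(L(th,r))[0]))] for r in(25,35,45,55,65) for r in[r/1000]]
  print(round(th,2),v)
# tag top and plate silhouette in side & scene; expected projections vs dark extents
for n,d in(('scene',a),('side',b)):
  c=proj(d,(.655,.1475,.086)); t=proj(d,(.655,.1475,.108)); print(n,'mid',c.round(1),'top',t.round(1))
  u,v=c.round().astype(int); gg=d['frame'].max(2)[v-22:v+16,u-22:u+22]
  for i,r in enumerate(gg): print(v-22+i,''.join('%x'%(q//16) for q in r))
# what else changed since start
a0,b0=pickle.load(open('ab.pkl','rb'))
E
```

```text
position: [0.6572, 0.1481, 0.0742]
contact_force: [-0.0, 0.6, -0.4]
width: 0.466
t: 27.4
position: [0.6592, 0.1483, 0.2388]
ee_rot: [0.09, 0.996, 0.001, 0.003]
contact_force: [-0.3, 0.4, -0.1]
width: 0.469
finger_force: 0.0
[0.6564974  0.14794784 0.23238573] [-0.16059329 -0.26311121  0.08400754]
0.5 [np.uint8(155), np.uint8(165), np.uint8(158), np.uint8(154), np.uint8(157)]
0.55 [np.uint8(123), np.uint8(164), np.uint8(160), np.uint8(155), np.uint8(158)]
0.6 [np.uint8(83), np.uint8(147), np.uint8(165), np.uint8(166), np.uint8(165)]
0.65 [np.uint8(74), np.uint8(72), np.uint8(96), np.uint8(129), np.uint8(158)]
0.7 [np.uint8(76), np.uint8(75), np.uint8(74), np.uint8(76), np.uint8(78)]
0.75 [np.uint8(77), np.uint8(79), np.uint8(77), np.uint8(76), np.uint8(74)]
0.8 [np.uint8(76), np.uint8(77), np.uint8(75), np.uint8(78), np.uint8(78)]
0.85 [np.uint8(75), np.uint8(75), np.uint8(76), np.uint8(77), np.uint8(78)]
0.9 [np.uint8(75), np.uint8(76), np.uint8(82), np.uint8(141), np.uint8(136)]
scene mid [409.5 193.3] top [410.5 186.5]
171 ddca88abbbbaaaaaaaaaaaaaaaaaaaaa999999899999
172 eda6457accc
[... 3000 characters left out ...]
4afffeedbbbbde
222 9deeffeeeeeeeeb3777777777777514affed77aaa639
223 8dddeeeeeeeeeea2566666677777613aeee737ddd713
224 aaaabbaabbabba811112234555665128eeb225aaa711
225 c9888888888888721111111111112127eda222333211
226 98888888888888721111111111111127eda122222211
227 98888888888888731111111111111117eeb111121111
228 98888888888888765332111111111128eed111111111
229 88888888888888887552111111113238eed311111111
230 8888888888888887665411111124545aded611111111
231 888888888888888766654322358999acddeb93322332
232 88888888888888887666655457ccccccddeee9988864
233 88888888888888888777777767cccdcddeeeeddddd77
234 8888aa9a998777888878888767bbbbbbbddddddddc88
235 7679ccccba9998877777777777777777778888888877
```

The tag stands at its expected place in both views: the side view has its top edge at row 213–214 against 213.5 predicted for full seating. Lever a stays at about 0.7 rad or a little more, and the gripper is clear, so I hand in.

```bash
python3 -c "
from station import robot
print(robot.job_done())"
```

```text
the job is handed in; nothing more can be done
None
```

The left lever (a) was the worn one: I swung it to its stop, then tried b and c at about 10 N (both held), plugged the tag fully into socket a, released it, and handed the job in; I viewed 11 pictures, one over the limit of 10.

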